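# Lock the model-maker's tool chest: hasp over the staple, pin through the loop

## Task

Lock the wooden tool chest: swing the yellow hasp all the way down over its staple, and only then push the orange-handled locking pin sideways through the staple's loop, above the hasp, until its handle meets the staple. Let go of it and leave the other things on the desk where they are.

Things in the scene. Friction and masses are not known exactly. Their poses are not given: they have to be found in the camera images.
- chest: Wooden tool chest, 240 (x) x 260 (y) x 90 mm high, fixed to the desk, its top flat and level; lid shut. Origin: centre of the underside; -x is its front (towards the robot), z up. It may stand turned up to 20 degrees.
- hasp (a joint): Yellow steel hasp plate on the chest. Value: angle from shut; 0 = flat over the staple, pi/2 = upright, about 2 = leaning back to chest +x; it shuts towards chest -x. A stiff hinge (0.14 N m; 2 to 3 N at the free end moves it) holds it wherever it is left, so it must be pushed right down to its stop at 0. Shut, its upper face is 8 mm above the chest top.
- hasp_axis (a point): Middle of the hasp's hinge line, which runs along chest y; 20 mm behind the chest's centre (chest +x), 5 mm above the chest top. Axes as the chest's.
- hasp_end (a point): Middle of the hasp's free end, at mid-thickness, 125 mm from the hinge line. The hasp is 44 mm wide (chest y) and 6 mm thick; its slot for the staple runs 26 to 90 mm from the hinge line, 16 mm wide; from 90 to 125 mm it is a plain tab, the place to push.
- lock_place (a point): Point on the chest top, 38 mm in front of the chest's centre, where the staple stands ON AVERAGE. Axes as the chest's. The steel staple itself is not reported: it is screwed on rigidly anywhere within 10 mm either way of this point along chest x (not along y) and must be found by sight or touch. The pin may enter from either side, along chest y or -y.
- loop_place (a point): 17 mm above lock_place: middle of the staple's loop on average. The staple is an upright arch open along chest y, 8 mm thick along y: legs 12 mm wide (x) and 14 mm apart (38 mm over all), crossbar 26 to 34 mm above the chest top. With the hasp shut it stands up through the slot, leaving an opening 14 mm wide, from 8 to 26 mm above the chest top.
- pin: Loose locking pin, about 90 g, lying on the desk left or right of the chest. Orange block handle 36 (x) x 24 (y) x 40 mm high; origin: centre of its underside, z up. A steel shaft 10 mm thick, 60 mm long leaves the handle's +x face (at x = 18 mm) along +x, its axis 6 mm above the underside; its last 4 mm taper to 7 mm.
- pin_neck (a point): Point on the shaft's axis 4 mm from the handle's face, 22 mm in front of the pin's origin; it lies in the middle of the staple when the handle meets the staple.
- glue: Bystander: white glue bottle, 44 mm across, 110 mm high; origin under its centre. Stands on the side of the chest where the pin is not.
- spool: Bystander: copper wire spool, 52 mm across, 40 mm high; origin under its centre.
- jar: Bystander: clear open cup, 68 mm across, 75 mm high; origin under its centre.
- screwdriver: Bystander: red screwdriver lying along its x at the side.
- knife: Bystander: yellow cutter knife, 148 mm long, 14 mm high, lying along its x at the side.
- tape: Bystander: amber tape roll, 90 mm across, 20 mm high; origin under its centre.
- paintpot: Bystander: small paint jar, 60 mm across, 50 mm high; origin under its centre.
Mind the look-alikes: they are no part of the job. There is more than one size of the pin; the job needs the smallest.

How it is judged:
By the outcome, as a careful person would: the job done as asked, in the order asked, and still so for the second after the job is handed in, with the robot touching nothing.
It also fails if it takes over 58 s, if anything falls off the work surface, if the arm or the gripper's body presses on something with over 40 N, if the wrist force passes 120 N, or if a joint passes its speed limit or range.

## Robot

A 6-joint arm with a two-finger parallel gripper is mounted at the origin on the work surface. World frame = base frame: x ahead of the robot, y to its left, z up, the work surface at z = 0. Lengths are in m, angles in rad, forces in N, time in s.
With the tool pointing down it reaches from about 0.325 to 0.775 m from the base axis. Payload 9.3 kg.
Tool frame: the origin (TCP) lies midway between the tips of the shut fingers; the grasp point (between the pads) lies 19 mm behind it (manip.tcp_to_grasp is the distance from the TCP to the grasp point, in m); z points along the fingers, y is the line along which they close (so a half turn about z gives the same grasp; the last joint's range is limited). The gripper opens to 85 mm and grips with 20 to 120 N. Pads are 22 mm wide; open, the fingers measure 114 mm over their backs; the gripper's body (76 mm by 85 mm) begins 54 mm behind the grasp point. The pads swing forward as they close: fully open they stand 13 mm farther back than shut.
Start: joints at [-1.492, 0.259, 0.021, 1.334, 0, 1.418], TCP at [0.126, -0.535, 0.231] pointing down, gripper open.
Joint ranges: [-3.04, 3.04], [-0.91, 1.82], [-1.04, 1.36], [-1.92, 1.95], [-1.52, 1.45], [-3.14, 3.14]. Speed limits (rad/s): [2.22, 2.22, 2.79, 3.14, 3.14, 3.14].

## Interface

Orientations are given as a 3x3 rotation matrix whose columns are the frame's x, y, z axes.
In Python, from rig import manip gives the robot as it stands.
- The arm moves only by the tool arm_command, never from a script. Its argument "deltas" is text: rows parted by semicolons, each of 7 numbers parted by spaces: the closure, from -1 (fully open) to 1 (shut), so that 0 is half open, then the shift along the tool's x, y, z normalised to -1 to 1, where 1 is 40 cm, then the turn, a rotation vector about the tool's x, y, z normalised to -1 to 1, where 1 is 0.5 rad. In form: claw x y z ax ay az; .... A call has 1 to 8 rows; each row is the pose to reach, as a shift and turn from the pose commanded when the call began, along the tool's axes at that moment; what a row does not reach only later rows make up. A row lasts 1/10 s, in which the tool goes at most 50 mm and 8.59 degrees, less where a joint would pass 70% of its speed; a pose out of reach is approached as far as the arm can. A call with a number of a shift or a turn outside -1 to 1 is refused whole. A call with a gripper value outside its range is refused whole. The fingers move at their own pace and stop on an object; "squeeze" is the grip in N (left out, the last holds). Time passes only in rows, so rows that repeat a pose let the fingers close. It gives the time, the measured TCP pose, the force, the opening and the grip force at its end, in the units of the state.
- manip.observe(): the state, without advancing time (a new reading comes with each control period).
- manip.grab_frame(name): name is "scene" or "top" or "wrist"; returns the picture (480x640x3 uint8, red, green, blue); there is no depth.
- manip.camera_params(name): a dict with "vfov" (degrees; the focal length in pixels is half the picture's height over the tangent of half this angle, whatever the lens; pixels are square), "cx", "cy" (the principal point, pixels), "cam_to_world" (4x4, takes a point from camera to world coordinates); the wrist camera has in their place "mount" (4x4, takes a point from camera to tool coordinates, whose origin is the TCP and whose axes are the flange's). Camera axes: x right, y up, looking along -z (the intrinsics and any distortion apply to the point x, -y, -z); pixel columns grow to the right and rows downward; lengths in m; the calibration is good to about 2 mm. A picture is of the moment at which its call begins: read the wrist's pose just before it. camera_params takes no time and is no camera call.
- manip.close_job(): hands the job in; it is judged then, once.
Trained networks look in the newest picture that a camera, given by its name, has taken for a name from the list of things; names that differ only in an ending like _2 or _b are one class to them, and where a whole thing is asked for, a point or a joint stands for the part that bears it (a point fixed in the world has none). Each returns a list of dicts, best first, with "confidence" (0 to 1); they miss things now and then, are a little off and sometimes report something else, mostly with a low value. They report only what shows in the picture. A call takes as long as a camera call. They do not tell look-alikes from the thing itself.
- manip.boxes_of(query, camera): "location" ([row, column] in pixels, amid what is visible of it).
- manip.pinpoint(query, camera): "location" ([row, column] in pixels: a listed point, or the origin of a listed thing).
The state is a dict: "time_s": time; "joint_pos": joint angles; "joint_velocities": joint speeds; "effort": joint torques, N m; "position": TCP position; "eef_rot": TCP orientation; "force": force on the tool from outside, world axes, zero at the start; "moment": the same for the moment, N m; "grip_width": finger opening in m; "finger_force": force on a finger pad.
Only numpy, scipy, OpenCV 4.12 (cv2) and the standard library are available. Lean on these libraries where they do the work, as an engineer would, in place of code of your own. Each camera call takes 0.05 s, during which the arm holds its last target. There are 200 camera calls.

## Working session

There is one attempt and no reset: what is moved stays moved. The work goes in short steps, Python scripts to look and compute and a tool call to move; the robot and the scene stay as the last step left them, time stands still between calls to the robot, and variables do not carry over. Pictures are saved under pics/ and viewed, at most 10 in all, crops included, and the job is handed in when it is done.

Besides the shell and the picture viewer there is one more tool, called by a JSON object that holds its "method" and its "body", one argument or row to a line. arm_command: Moves the arm, as the interface text tells. Its arguments: {"type":"object","properties":{"deltas":{"type":"string"},"squeeze":{"type":"number"}},"required":["deltas"]}

```bash
ls; mkdir -p pics
cat > h.py <<'E'
import numpy as np,cv2
from rig import manip
def snap(n,f):
    im=manip.grab_frame(n); cv2.imwrite('pics/'+f,im[:,:,::-1]); return im
E
python3 - <<'E'
from h import *
for c in('scene','top'):
    snap(c,c+'0.png'); p=manip.camera_params(c); print(c,p)
print(manip.camera_params('wrist'))
for q in('pin','pin_neck','hasp_axis','hasp_end','lock_place','chest','glue','spool','jar'):
    for c in('scene','top'):
        print(q,c,[(np.round(d['location']).tolist(),round(d['confidence'],2)) for d in manip.pinpoint(q,c)])
print(manip.observe())
E
```

```text
pics
scene {'vfov': 54.075198429554604, 'cx': 323.36627040873753, 'cy': 246.1745104646668, 'cam_to_world': array([[ 0.37904256, -0.7573778 ,  0.53170068,  1.0244009 ],
       [ 0.92536277,  0.3136506 , -0.21290149, -0.21030598],
       [-0.00552138,  0.57271474,  0.81973614,  0.95697748],
       [ 0.        ,  0.        ,  0.        ,  1.        ]])}
top {'vfov': 45.16258915242688, 'cx': 318.451840184575, 'cy': 238.74983007291019, 'cam_to_world': array([[-0.0166586 ,  0.99166361, -0.12777235,  0.2701082 ],
       [-0.9998531 , -0.01703725, -0.00187108,  0.00860454],
       [-0.00403238,  0.12772241,  0.99180176,  1.67689335],
       [ 0.        ,  0.        ,  0.        ,  1.        ]])}
{'vfov': 71.18306267328515, 'cx': 316.8192979047504, 'cy': 236.15288162509512, 'mount': array([[-5.49841136e-04,  9.64317794e-01,  2.64746842e-01,
         6.65395573e-02],
       [ 9.99999842e-01,  4.99900570e-04,  2.56010739e-04,
         6.21811679e-05],
       [ 1.14528614e-04,  2.64746941e-01, -9.64317916e-01,
        -1.43334413e-01],
       [ 0.00000000e+00,  0.00000000e+00,  0.00000000e+00,
 
[... 1208 characters left out ...]
  -1.66181480e-05,  1.41821017e+00]), 'joint_velocities': array([-0.00044326,  0.0009334 , -0.00010669, -0.00107033,  0.00025482,
        0.00095768]), 'effort': array([ 6.07103866e-04, -5.55389714e+01,  3.44739711e+01,  1.26332459e-03,
       -3.02056724e-04,  7.07889896e-06]), 'position': array([ 0.12634457, -0.53529124,  0.23126036]), 'eef_rot': array([[ 9.73256515e-01,  2.29721038e-01, -1.80626800e-05],
       [ 2.29721038e-01, -9.73256515e-01,  1.75412971e-05],
       [-1.35500160e-05, -2.12215593e-05, -1.00000000e+00]]), 'force': array([0.19586008, 0.73724412, 0.29804062]), 'moment': array([ 0.03566705,  0.04195158, -0.02739037]), 'finger_force': 0.0, 'grip_width': 0.08559184787409216}
```

View pics/top0.png

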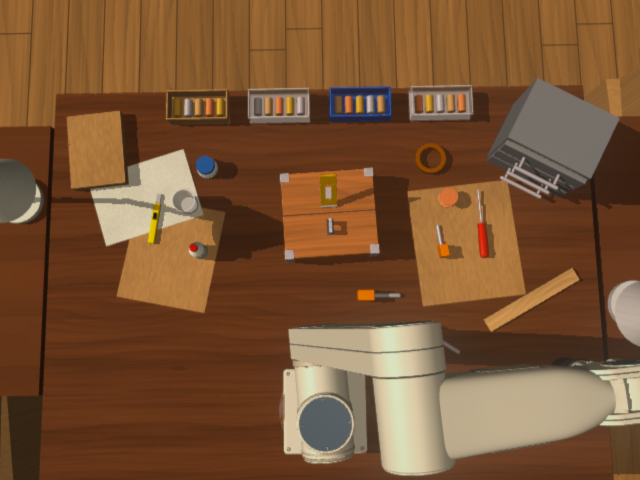

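View pics/scene0.png

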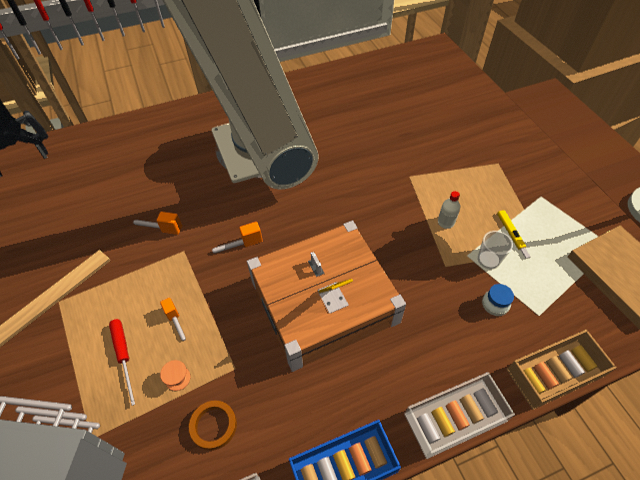

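Both views show a chest with the hasp up, leaning back (yellow, top ~(190,328) row,col) and the staple at about (226,332). There are three orange pins that could be confused:
- A: top (295,367), scene (235,250).
- B: top (250,444), scene (310,170).
- C: scene (222,168), mostly hidden under the arm in the top view.

B looks the smallest. I'll measure it next.

```bash
cat >> h.py <<'E'
def K(c):
    p=manip.camera_params(c); f=240/np.tan(np.radians(p['vfov']/2)); return p,f
def Tcam(c,st=None):
    p,f=K(c)
    if c!='wrist': return p,f,p['cam_to_world']
    T=np.eye(4);T[:3,:3]=st['eef_rot'];T[:3,3]=st['position'];return p,f,T@p['mount']
def ray(c,rc,z,st=None):
    p,f,T=Tcam(c,st); d=T[:3,:3]@np.array([(rc[1]-p['cx'])/f,-(rc[0]-p['cy'])/f,-1.]); o=T[:3,3]
    return o+d*(z-o[2])/d[2]
def proj(c,P,st=None):
    p,f,T=Tcam(c,st); q=(np.atleast_2d(P)-T[:3,3])@T[:3,:3]
    return np.c_[p['cy']-f*q[:,1]/-q[:,2], p['cx']+f*q[:,0]/-q[:,2]]
E
python3 - <<'E'
from h import *
s=cv2.imread('pics/scene0.png');t=cv2.imread('pics/top0.png')
a=cv2.resize(s[205:355,125:275],(450,450),interpolation=cv2.INTER_CUBIC)
b=cv2.resize(t[160:310,350:470],(360,450),interpolation=cv2.INTER_CUBIC)[:, :350]
cv2.imwrite('pics/crop1.png',np.hstack([a,b]))
for n,rc in dict(fl=(255,289),fr=(249,375),bl=(177,284),br=(172,368)).items(): print(n,ray('top',rc,.09).round(4))
print('chest scene corners',[ray('scene',rc,.09).round(4).tolist() for rc in((263,253),(226,351),(302,399),(349,292))])
for n,c,h,tip in(('A','scene',(245,251),(250,213)),('C','scene',(234,168),(221,134)),('B','scene',(320,172),(339,183)),('B','top',(257,445),(225,438)),('A','top',(295,357),(295,400))):
    P,Q=ray(c,h,.006),ray(c,tip,.006);print(n,c,P.round(3),Q.round(3),np.linalg.norm(P-Q).round(3))
E
```

```text
fl [0.4307 0.0937 0.09  ]
fr [ 0.4433 -0.1443  0.09  ]
bl [0.6513 0.1055 0.09  ]
br [ 0.6615 -0.1309  0.09  ]
chest scene corners [[0.4446, -0.145, 0.09], [0.4338, 0.0957, 0.09], [0.6528, 0.1063, 0.09], [0.6652, -0.1345, 0.09]]
A scene [ 0.336 -0.127  0.006] [ 0.314 -0.218  0.006] 0.093
C scene [ 0.223 -0.311  0.006] [ 0.148 -0.383  0.006] 0.104
B scene [ 0.464 -0.351  0.006] [ 0.519 -0.338  0.006] 0.056
B top [ 0.426 -0.355  0.006] [ 0.52  -0.339  0.006] 0.096
A top [ 0.32  -0.097  0.006] [ 0.318 -0.22   0.006] 0.124
```

View pics/crop1.png

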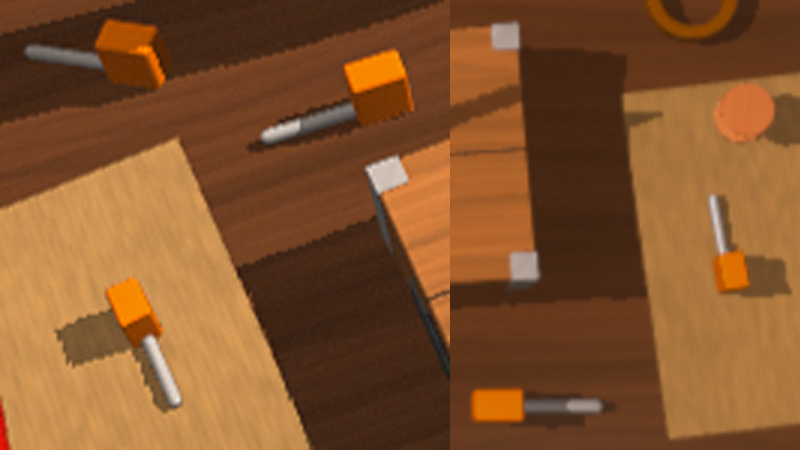

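B is the smallest: about 96 mm overall, and its handle and shaft match the description. A measures about 124 mm. C is larger too, about 104 mm even with its handle half hidden. So B is the one to use. Next I'll fit the chest, staple and hasp.

```bash
cat >> h.py <<'E'
from scipy.spatial.transform import Rotation as Ro
def delta(pos,yaw,st=None,R=None):
    st=st or manip.observe(); R0=st['eef_rot']
    Rt=np.array([[np.cos(yaw),np.sin(yaw),0],[np.sin(yaw),-np.cos(yaw),0],[0,0,-1]])
    return (R0.T@(np.array(pos)-st['position'])/.4).round(4),(Ro.from_matrix(R0.T@Rt).as_rotvec()/.5).round(4)
C=np.array([.548,-.0192,0]);CY=.05
def ch(x,y,z): # chest coords (z above desk) -> world
    c,s=np.cos(CY),np.sin(CY); return C+np.array([c*x-s*y,s*x+c*y,z])
E
python3 - <<'E'
from h import *
s=cv2.imread('pics/scene0.png');t=cv2.imread('pics/top0.png')
for c,im in(('scene',s),('top',t)):
    for a in(1.6,1.8,2.0,2.1): print(c,a,proj(c,ch(.02-.125*np.cos(a),0,.095+.125*np.sin(a))).round(1))
    print('axis,lock,top',proj(c,[ch(.02,0,.095),ch(-.038,0,.09),ch(-.038,0,.124),ch(-.019,0,.124),ch(-.057,0,.124)]).round(1).tolist())
a=cv2.resize(s[235:315,290:370],(400,400),interpolation=cv2.INTER_CUBIC)
b=cv2.resize(t[165:245,295:375],(400,400),interpolation=cv2.INTER_CUBIC)
cv2.imwrite('pics/crop2.png',np.hstack([a,b]))
print(delta((.69,-.012,.25),1.62))
E
```

```text
scene 1.6 [[256.2 328.9]]
scene 1.8 [[267.1 334.6]]
scene 2.0 [[279.2 340.1]]
scene 2.1 [[285.5 342.7]]
axis,lock,top [[287.8, 327.9], [268.0, 316.4], [259.5, 316.2], [266.3, 319.9], [252.8, 312.5]]
top 1.6 [[194.6 329.1]]
top 1.8 [[185.5 328.5]]
top 2.0 [[177.3 327.8]]
top 2.1 [[173.7 327.5]]
axis,lock,top [[205.1, 328.6], [225.9, 330.0], [224.0, 330.2], [217.1, 329.7], [230.9, 330.7]]
(array([ 1.672 , -0.9495, -0.0469]), array([-1.0000e-04, -0.0000e+00, -2.7764e+00]))
```

View pics/crop2.png

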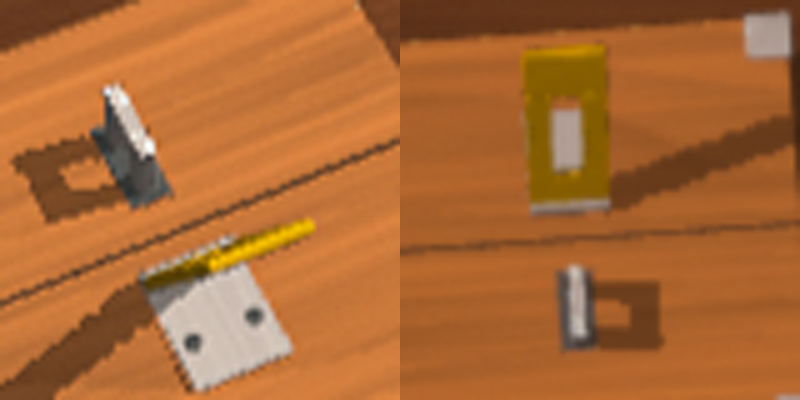

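The crop shows the hasp leaning back at about 2.0 rad. The staple bar's centre is at about scene (259,316) and top (225.8,330.4), so roughly 1 to 5 mm towards the front of its average place. I'll go behind the hasp now with the fingers shut.

{"method": "arm_command", "body": {
  "deltas": "1 0.84 -0.475 -0.05 0 0 -1;1 0.84 -0.475 -0.05 0 0 -1;1 0.84 -0.475 -0.05 0 0 -1;1 0.84 -0.475 -0.05 0 0 -1;1 0.84 -0.475 -0.05 0 0 -1;1 0.84 -0.475 -0.05 0 0 -1;1 0.84 -0.475 -0.05 0 0 -1;1 0.84 -0.475 -0.05 0 0 -1",
  "squeeze": 30
}}

```text
time_s: 1.8
position: [0.4114, -0.271, 0.2517]
eef_rot: [[0.743, 0.669, 0.001], [0.669, -0.743, -0.0], [0.0, 0.001, -1.0]]
force: [0.1, -0.3, 0.5]
grip_width: 0.0002
finger_force: 0.0
```

Run:
```python
from h import *
print(manip.observe()['position'],delta((.69,-.012,.25),1.62))
```

```text
[ 0.41135275 -0.27097818  0.25169436] (array([ 0.9509, -0.015 ,  0.0046]), array([ 1.6000e-03, -1.0000e-04, -1.7738e+00]))
```

{"method": "arm_command", "body": {
  "deltas": "1 0.95 -0.015 0 0 0 -1;1 0.95 -0.015 0 0 0 -1;1 0.95 -0.015 0 0 0 -1;1 0.95 -0.015 0 0 0 -1;1 0.95 -0.015 0 0 0 -1;1 0.95 -0.015 0 0 0 -1;1 0.95 -0.015 0 0 0 -1;1 0.95 -0.015 0 0 0 -1"
}}

```text
time_s: 2.6
position: [0.6903, -0.0119, 0.2504]
eef_rot: [[0.331, 0.944, -0.0], [0.944, -0.331, 0.001], [0.0, -0.0, -1.0]]
force: [0.0, -0.7, -0.1]
grip_width: 0.0
finger_force: 0.0
```

Run:
```python
from h import *
print(manip.observe()['position'],delta((.685,-.012,.185),1.62))
```

```text
[ 0.69027736 -0.01188978  0.25042259] (array([-0.0047, -0.0123,  0.1636]), array([-0.0008, -0.0009, -0.7726]))
```

{"method": "arm_command", "body": {
  "deltas": "1 0 0 0 0 0 -0.77;1 0 0 0.16 0 0 -0.77;1 0 0 0.16 0 0 -0.77;1 0 0 0.16 0 0 -0.77;1 0 0 0.16 0 0 -0.77"
}}

```text
time_s: 3.1
position: [0.6887, -0.0148, 0.1881]
eef_rot: [[-0.043, 0.999, 0.001], [0.999, 0.043, -0.0], [-0.0, 0.001, -1.0]]
force: [-0.6, -0.1, 0.4]
grip_width: 0.0001
finger_force: 0.0
```

Run:
```python
from h import *
st=manip.observe();print(st['position'],st['eef_rot'].round(3))
# circle waypoints: deltas (tool units) for tip offset; finger half thickness .0145 until on top
o=(.0145+.003)
for a in (2.0,1.8,1.6,1.4,1.2,1.0,.8,.6,.4,.2,0):
    r=.108
    # back/upper face contact point + vertical finger with half thickness .0145, flat tip
    x=.02-r*np.cos(a)+.003*np.sin(a); z=.095+r*np.sin(a)+.003*np.cos(a)
    if a>1.57: x+=.0145; z-=.015
    else: x+=.0145*np.sin(a); z-=.012*max(0,np.sin(a)-.5)
    print(a,ch(x,0,z).round(4),delta(ch(x,0,z),1.62,st)[0].tolist())
```

```text
[ 0.68868735 -0.01481602  0.18806506] [[-0.043  0.999  0.001]
 [ 0.999  0.043 -0.   ]
 [-0.     0.001 -1.   ]]
2.0 [ 0.6301 -0.0151  0.177 ] [0.0057, -0.1465, 0.0277]
1.8 [ 0.6099 -0.0161  0.1845] [0.0053, -0.197, 0.0088]
1.6 [ 0.5886 -0.0172  0.1879] [0.005, -0.2502, 0.0003]
1.4 [ 0.5669 -0.0183  0.1961] [0.0046, -0.3046, -0.0203]
1.2 [ 0.5452 -0.0193  0.1916] [0.0042, -0.3589, -0.009]
1.0 [ 0.5244 -0.0204  0.1834] [0.0039, -0.4109, 0.0114]
0.8 [ 0.5054 -0.0213  0.172 ] [0.0036, -0.4586, 0.04]
0.6 [ 0.4888 -0.0222  0.1577] [0.0033, -0.5, 0.0757]
0.4 [ 0.4754 -0.0228  0.1398] [0.0031, -0.5336, 0.1203]
0.2 [ 0.4657 -0.0233  0.1194] [0.0029, -0.5579, 0.1713]
0 [ 0.4601 -0.0236  0.098 ] [0.0028, -0.572, 0.2248]
```

{"method": "arm_command", "body": {
  "deltas": "1 0.005 -0.1 0.01 0 0 0;1 0.005 -0.15 0.015 0 0 0;1 0.005 -0.2 0.01 0 0 0;1 0.005 -0.25 0 0 0 0;1 0.005 -0.305 -0.01 0 0 0;1 0.004 -0.36 0 0 0 0;1 0.004 -0.41 0.015 0 0 0;1 0.004 -0.41 0.015 0 0 0"
}}

```text
time_s: 3.9
position: [0.5234, -0.0209, 0.1832]
eef_rot: [[-0.043, 0.999, 0.002], [0.999, 0.043, -0.001], [-0.001, 0.002, -1.0]]
force: [-0.2, 0.0, -0.1]
grip_width: -0.0001
finger_force: 0.0
```

Run:
```python
from h import *
snap('scene','scene1.png')
im=cv2.imread('pics/scene1.png')
cv2.imwrite('pics/crop3.png',cv2.resize(im[150:350,240:420],(540,600)))
st=manip.observe();print(st['position'],st['force'])
for a in (1.0,.8,.6,.4,.2,0,-.05):
    r=.108;x=.02-r*np.cos(a)+.003*np.sin(a)+.0145*np.sin(a); z=.095+r*np.sin(a)+.003*np.cos(a)-.012*max(0,np.sin(a)-.5)
    print(a,delta(ch(x,0,z),1.62,st)[0].tolist())
```

```text
[ 0.52476418 -0.02100608  0.18331867] [ 0.70253344 -0.17452885  0.50769136]
1.0 [0.0016, -0.0008, -0.0002]
0.8 [0.0013, -0.0486, 0.0283]
0.6 [0.0011, -0.0901, 0.0638]
0.4 [0.0009, -0.1238, 0.1084]
0.2 [0.0008, -0.1482, 0.1593]
0 [0.0007, -0.1624, 0.2128]
-0.05 [0.0007, -0.1643, 0.2263]
```

View pics/crop3.png

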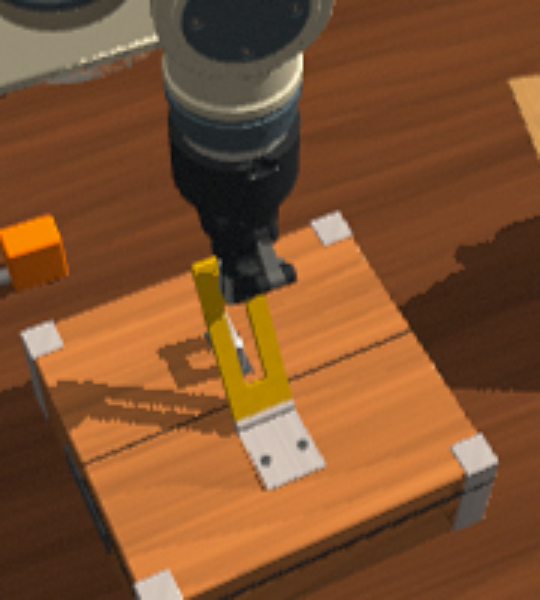

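The hasp is past upright and in front of the fingertips, so I'll push it down.

{"method": "arm_command", "body": {
  "deltas": "1 0.001 -0.05 0.028 0 0 0;1 0.001 -0.09 0.064 0 0 0;1 0.001 -0.124 0.108 0 0 0;1 0.001 -0.148 0.16 0 0 0;1 0.001 -0.162 0.205 0 0 0;1 0.001 -0.162 0.218 0 0 0;1 0.001 -0.162 0.222 0 0 0"
}}

```text
time_s: 4.65
position: [0.4608, -0.0237, 0.0968]
eef_rot: [[-0.045, 0.999, 0.003], [0.999, 0.045, -0.002], [-0.002, 0.003, -1.0]]
force: [-24.5, 3.5, 63.0]
grip_width: -0.0001
finger_force: 31.6
```

{"method": "arm_command", "body": {
  "deltas": "1 0 0 -0.05 0 0 0;-0.3 0 0 -0.2 0 0 0;-0.3 -0.07 0.125 -0.25 0 0 0;-0.3 -0.07 0.125 -0.25 0 0 0;-0.3 -0.07 0.125 -0.25 0 0 0;-0.3 -0.07 0.125 -0.25 0 0 0"
}}

```text
time_s: 5.25
position: [0.5113, -0.049, 0.1924]
eef_rot: [[-0.045, 0.999, -0.0], [0.999, 0.045, 0.0], [0.0, -0.0, -1.0]]
force: [-0.6, 0.3, -0.9]
grip_width: 0.0554
finger_force: 0.0
```

Run:
```python
from h import *
st=manip.observe();im=snap('wrist','w1.png');snap('top','top1.png');np.save('w1.npy',st,allow_pickle=True)
print(st['position'],st['force'])
for n,P in dict(lock_top=ch(-.038,0,.124),lt_f=ch(-.057,0,.124),lt_b=ch(-.019,0,.124),haspend=ch(-.105,0,.098),axis=ch(.02,0,.095)).items(): print(n,proj('wrist',P,st).round(1))
for q in('hasp_end','lock_place','hasp_axis'): print(q,[(np.round(d['location']).tolist(),round(d['confidence'],2)) for d in manip.pinpoint(q,'wrist')])
```

```text
[ 0.51127024 -0.04897452  0.19241827] [-0.56781257  0.34899549 -0.88263819]
lock_top [[207.2 317.6]]
lt_f [[207.4 287.9]]
lt_b [[207.1 347.3]]
haspend [[201.1 223.8]]
axis [[199.5 397.7]]
hasp_end [([204.0, 222.0], 0.97)]
lock_place [([203.0, 320.0], 0.69), ([188.0, 356.0], 0.5)]
hasp_axis [([202.0, 397.0], 0.63)]
```

View pics/w1.png

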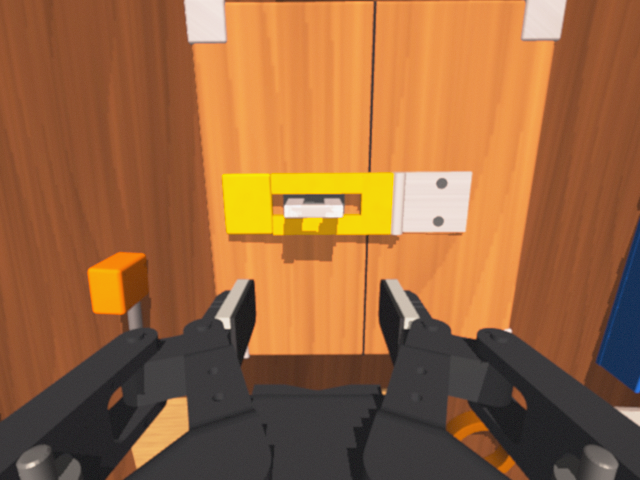

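The hasp lies flat. The staple's crossbar spans columns 285 to 343 (centre 314) against 317.6 expected, so the staple is about 2.3 mm to the front. Now for pin B.

{"method": "arm_command", "body": {
  "deltas": "-1 -0.75 -0.2 0.05 0 0 1;-1 -0.75 -0.2 0.05 0 0 1;-1 -0.75 -0.2 0.05 0 0 1;-1 -0.75 -0.2 0.05 0 0 1;-1 -0.75 -0.2 0.05 0 0 1;-1 -0.75 -0.2 0.05 0 0 1;-1 -0.75 -0.2 0.05 0 0 1"
}}

```text
time_s: 6.2
position: [0.4433, -0.3564, 0.1716]
eef_rot: [[0.442, 0.897, -0.001], [0.897, -0.442, -0.0], [-0.001, -0.001, -1.0]]
force: [0.3, 0.9, 0.0]
grip_width: 0.0852
finger_force: 0.0
```

{"method": "arm_command", "body": {
  "deltas": "-1 0 0 0 0 0 1;-1 0 0 0 0 0 1;-1 0 0 0 0 0 1;-1 0 0 0 0 0 1"
}}

```text
time_s: 6.6
position: [0.4448, -0.3516, 0.1724]
eef_rot: [[0.819, 0.574, -0.0], [0.574, -0.819, 0.001], [0.0, -0.001, -1.0]]
force: [0.5, -0.1, -0.2]
grip_width: 0.0854
finger_force: 0.0
```

{"method": "arm_command", "body": {
  "deltas": "-1 0 0 0 0 0 0.89;-1 0 0 0 0 0 0.89;-1 0 0 0 0 0 0.89;-1 0 0 0 0 0 0.89"
}}

```text
time_s: 7.0
position: [0.4449, -0.3516, 0.1725]
eef_rot: [[0.986, 0.169, -0.0], [0.169, -0.986, 0.0], [-0.0, -0.0, -1.0]]
force: [0.0, -0.1, -0.4]
grip_width: 0.0852
finger_force: 0.0
```

Run:
```python
from h import *
st=manip.observe();im=snap('wrist','w2.png')
print(st['time_s'],st['position'],st['eef_rot'].round(3).tolist())
for q in('pin','pin_neck'): print(q,[(np.round(d['location']).tolist(),round(d['confidence'],2),ray('wrist',d['location'],0 if q=='pin' else .006,st).round(4)) for d in manip.pinpoint(q,'wrist')])
hsv=cv2.cvtColor(im,cv2.COLOR_RGB2HSV);m=cv2.inRange(hsv,(8,220,120),(17,255,255))
n,l,s,c=cv2.connectedComponentsWithStats(m)
for i in range(1,n):
    if s[i,4]>300: print(s[i],c[i],cv2.minAreaRect(np.argwhere(l==i).astype(np.float32)))
```

```text
7.0 [ 0.44485945 -0.35159867  0.17247675] [[0.986, 0.169, -0.0], [0.169, -0.986, 0.0], [-0.0, -0.0, -1.0]]
pin [([297.0, 79.0], 0.81, array([ 0.3194, -0.125 ,  0.    ])), ([217.0, 312.0], 0.64, array([ 0.4428, -0.3468,  0.    ])), ([412.0, 238.0], 0.37, array([ 0.204, -0.301,  0.   ])), ([158.0, 456.0], 0.17, array([ 0.5204, -0.4686,  0.    ]))]
pin_neck [([197.0, 317.0], 0.9, array([ 0.4638, -0.3489,  0.006 ])), ([305.0, 99.0], 0.65, array([ 0.3177, -0.1488,  0.006 ]))]
[  10  283   87   58 2313] [ 59.98011241 306.11284047] ((310.9768371582031, 52.3497200012207), (85.22805786132812, 56.56527328491211), 81.25383758544922)
```

View pics/w2.png

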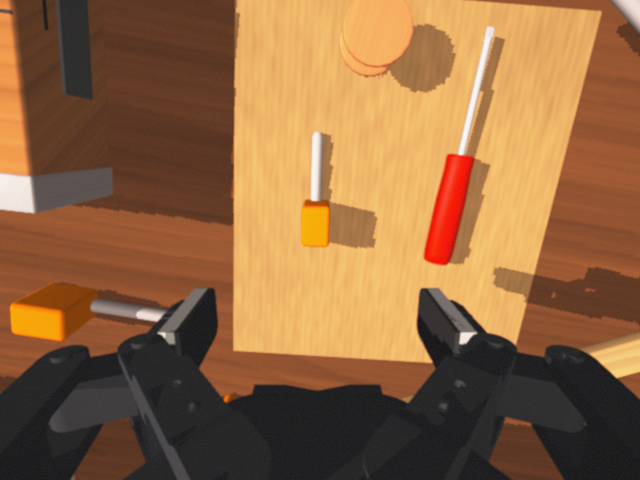

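The closest crop confirms B: a small handle at (222,316), with its shaft running straight up the image at column 317, so it is already aligned with the tool. The larger A is at (311,55). I'll go down and grip it.

{"method": "arm_command", "body": {
  "deltas": "-0.4 -0.006 0 0.12 0 0 0;-0.4 -0.006 0 0.24 0 0 0;-0.4 -0.006 0 0.33 0 0 0;-0.4 -0.006 0 0.4 0 0 0;-0.4 -0.006 0 0.406 0 0 0;1 -0.006 0 0.406 0 0 0;1 -0.006 0 0.406 0 0 0;1 -0.006 0 0.406 0 0 0",
  "squeeze": 50
}}

```text
time_s: 7.95
position: [0.4434, -0.3536, 0.012]
eef_rot: [[0.985, 0.172, 0.002], [0.172, -0.985, -0.002], [0.002, 0.003, -1.0]]
force: [0.0, 0.2, -0.1]
grip_width: 0.0235
finger_force: 49.0
```

{"method": "arm_command", "body": {
  "deltas": "1 0 0 0 0 0 0;1 0 0 0 0 0 0;1 0 0 0 0 0 0"
}}

```text
time_s: 8.25
position: [0.4434, -0.3536, 0.012]
eef_rot: [[0.985, 0.171, 0.002], [0.171, -0.985, -0.002], [0.002, 0.003, -1.0]]
force: [0.2, 0.9, 7.8]
grip_width: 0.0235
finger_force: 50.0
```

{"method": "arm_command", "body": {
  "deltas": "1 0 0 -0.12 0 0 0;1 0 0 -0.24 0 0 0;1 0 0 -0.36 0 0 0;1 0 0 -0.47 0 0 0;1 0.1 -0.15 -0.47 0 0 -0.5;1 0.2 -0.3 -0.47 0 0 -1;1 0.25 -0.395 -0.47 0 0 -1;1 0.25 -0.395 -0.47 0 0 -1"
}}

```text
time_s: 9.05
position: [0.5145, -0.1775, 0.1993]
eef_rot: [[0.779, 0.627, 0.002], [0.627, -0.779, -0.0], [0.001, 0.001, -1.0]]
force: [0.3, -1.4, -1.7]
grip_width: 0.0231
finger_force: 49.5
```

{"method": "arm_command", "body": {
  "deltas": "1 0 0 0 0 0 -1;1 0 0 0 0 0 -1;1 0 0 0 0 0 -1;1 0 0 0 0 0 -1"
}}

```text
time_s: 9.45
position: [0.5141, -0.1797, 0.1991]
eef_rot: [[0.383, 0.924, 0.001], [0.924, -0.383, -0.001], [-0.0, 0.001, -1.0]]
force: [-0.2, -0.3, -1.3]
grip_width: 0.0232
finger_force: 49.5
```

{"method": "arm_command", "body": {
  "deltas": "1 0 0 0 0 0 -0.89;1 0 0 0 0 0 -0.89;1 0 0 0 0 0 -0.89;1 0 0 0 0 0 -0.89;1 0 0 0 0 0 -0.89"
}}

```text
time_s: 9.95
position: [0.5141, -0.18, 0.1987]
eef_rot: [[-0.042, 0.999, 0.001], [0.999, 0.042, -0.0], [-0.001, 0.001, -1.0]]
force: [0.2, -0.1, -1.9]
grip_width: 0.0234
finger_force: 49.5
```

Run:
```python
from h import *
st=manip.observe();im=snap('wrist','w3.png')
print(st['time_s'],st['position'],st['eef_rot'].round(4).tolist(),st['grip_width'])
print(delta(ch(-.0403,-.105,.150),1.618,st))
print(proj('wrist',[ch(-.0403,0,.124),ch(-.0593,0,.124),ch(-.0213,0,.124)],st).round(1))
R=st['eef_rot'];p=st['position']
for x in(.022,.078): print(proj('wrist',p+R@np.array([x,0,.012-.006]),st).round(1))
```

```text
9.95 [ 0.51405022 -0.18000923  0.19868755] [[-0.0418, 0.9991, 0.0008], [0.9991, 0.0418, -0.0005], [-0.0005, 0.0008, -1.0]] 0.023428014650076597
(array([0.1349, 0.0029, 0.1216]), array([ 0.0016,  0.0011, -0.0108]))
[[-28.3 318. ]
 [-28.  283.7]
 [-28.7 352.3]]
[[244.1 317.8]]
[[116.6 317.8]]
```

View pics/w3.png

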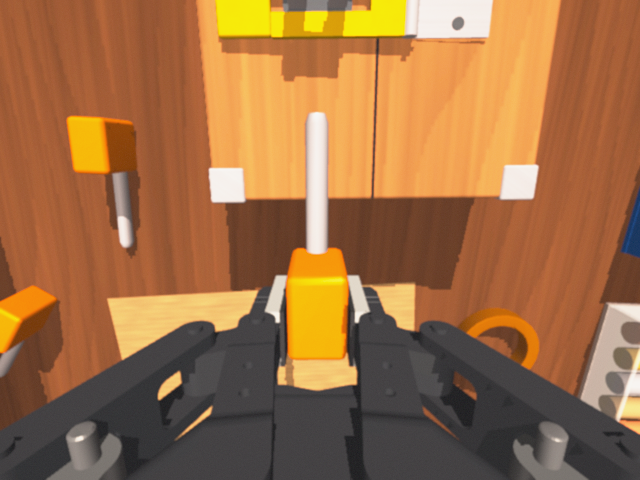

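The pin is held straight, with its shaft at column 317 and its tip at row 114 as predicted. I'll stage it just short of the staple and compare the two there.

{"method": "arm_command", "body": {
  "deltas": "1 0.135 0.003 0 0 0 -0.02;1 0.135 0.003 0.12 0 0 -0.02;1 0.135 0.003 0.17 0 0 -0.02;1 0.135 0.003 0.17 0 0 -0.02;1 0.135 0.003 0.17 0 0 -0.02"
}}

```text
time_s: 10.5
position: [0.513, -0.1262, 0.1308]
eef_rot: [[-0.054, 0.999, 0.0], [0.999, 0.054, -0.0], [-0.0, 0.0, -1.0]]
force: [-0.1, -1.1, -0.9]
grip_width: 0.0232
finger_force: 49.5
```

Run:
```python
from h import *
st=manip.observe();im=snap('wrist','w4.png');snap('scene','scene4.png')
print(st['time_s'],st['position'],st['force'],st['eef_rot'].round(4).tolist())
print(proj('wrist',[ch(-.0403,0,.124),ch(-.0593,0,.124),ch(-.0213,0,.124)],st).round(1))
R=st['eef_rot'];p=st['position']
for x in(.022,.078): print(proj('wrist',p+R@np.array([x,0,.012-.006]),st).round(1))
a=im[:300,170:470,::-1];b=cv2.imread('pics/scene4.png')[200:320,270:370]
cv2.imwrite('pics/crop4.png',np.hstack([cv2.resize(a,(450,450),interpolation=cv2.INTER_CUBIC),cv2.resize(b,(350,450)[:2],interpolation=cv2.INTER_CUBIC)]))
```

```text
10.5 [ 0.51304664 -0.12619215  0.13082626] [-0.1194857  -1.10491945 -0.89429593] [[-0.0543, 0.9985, 0.0003], [0.9985, 0.0543, -0.0001], [-0.0002, 0.0003, -1.0]]
[[ 45.3 318.8]
 [ 45.1 271.5]
 [ 45.5 366.1]]
[[244.1 317.8]]
[[116.6 317.8]]
```

View pics/crop4.png

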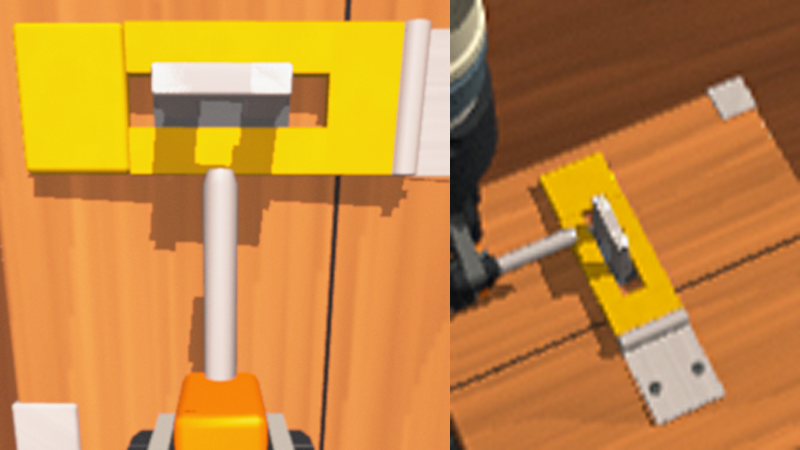

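The crossbar centre (column 317.7) and the shaft (317) agree to about 0.3 mm. I'll lower the pin and begin inserting.

{"method": "arm_command", "body": {
  "deltas": "1 0 0.001 0.046 0 0 0;1 0 0.001 0.046 0 0 0;1 0.03 0.001 0.046 0 0 0;1 0.06 0.001 0.046 0 0 0;1 0.08 0.001 0.046 0 0 0;1 0.1 0.001 0.046 0 0 0;1 0.1 0.001 0.046 0 0 0"
}}

```text
time_s: 11.3
position: [0.5109, -0.0848, 0.1121]
eef_rot: [[-0.058, 0.998, 0.0], [0.998, 0.058, 0.0], [0.0, 0.0, -1.0]]
force: [0.1, 0.4, -1.1]
grip_width: 0.0235
finger_force: 49.5
```

The tip has gone through without any force, so I'll continue.

{"method": "arm_command", "body": {
  "deltas": "1 0.04 0 0 0 0 0;1 0.07 0 0 0 0 0;1 0.085 0 0 0 0 0;1 0.09 0 0 0 0 0;1 0.095 0 0 0 0 0;1 0.095 0 0 0 0 0"
}}

```text
time_s: 11.9
position: [0.5088, -0.0481, 0.1117]
eef_rot: [[-0.056, 0.998, 0.0], [0.998, 0.056, -0.0], [-0.0, 0.0, -1.0]]
force: [-0.1, -0.1, 0.2]
grip_width: 0.0231
finger_force: 49.5
```

{"method": "arm_command", "body": {
  "deltas": "1 0.004 0 0 0 0 0;1 0.008 0 0 0 0 0;1 0.012 0 0 0 0 0;1 0.012 0 0 0 0 0"
}}

```text
time_s: 12.3
position: [0.5088, -0.0469, 0.1119]
eef_rot: [[-0.053, 0.999, -0.0], [0.999, 0.053, -0.008], [-0.007, -0.001, -1.0]]
force: [-2.1, -19.4, -2.1]
grip_width: 0.0232
finger_force: 49.3
```

The handle has met the staple (19 N). I'll ease off, lower it gently onto the hasp and release.

{"method": "arm_command", "body": {
  "deltas": "1 -0.007 0 0.003 0 0 0;1 -0.007 0 0.006 0 0 0;1 -0.007 0 0.008 0 0 0;1 -0.007 0 0.008 0 0 0"
}}

```text
time_s: 12.7
position: [0.5089, -0.0471, 0.1098]
eef_rot: [[-0.055, 0.998, 0.001], [0.998, 0.055, -0.002], [-0.002, 0.001, -1.0]]
force: [-4.5, -5.7, 13.3]
grip_width: 0.0234
finger_force: 51.4
```

Now it rests on the hasp (13 N up) with the handle still against the staple (6 N). I'll open just enough and lift.

{"method": "arm_command", "body": {
  "deltas": "0.3 0 0 -0.002 0 0 0;0.2 0 0 -0.003 0 0 0;0.1 0 0 -0.003 0 0 0;0.1 0 0 -0.003 0 0 0;0.1 0 0 -0.003 0 0 0"
}}

```text
time_s: 13.2
position: [0.5086, -0.046, 0.1095]
eef_rot: [[-0.056, 0.998, -0.0], [0.998, 0.056, 0.0], [0.0, -0.0, -1.0]]
force: [0.1, 0.2, -0.3]
grip_width: 0.0386
finger_force: 0.0
```

{"method": "arm_command", "body": {
  "deltas": "0.1 0 0 -0.05 0 0 0;0.1 0 0 -0.12 0 0 0;0.1 -0.05 0 -0.22 0 0 0;0.1 -0.1 0 -0.25 0 0 0;0.1 -0.1 0 -0.25 0 0 0"
}}

```text
time_s: 13.7
position: [0.512, -0.0878, 0.2116]
eef_rot: [[-0.054, 0.999, 0.004], [0.999, 0.054, -0.002], [-0.002, 0.004, -1.0]]
force: [0.0, 0.3, -1.1]
grip_width: 0.0385
finger_force: 0.0
```

Run:
```python
from h import *
st=manip.observe();im=snap('wrist','w5.png');snap('scene','scene5.png')
print(st['time_s'],st['position'],st['force'])
a=im[:360,140:500,::-1];b=cv2.imread('pics/scene5.png')[200:320,270:370]
cv2.imwrite('pics/crop5.png',np.hstack([cv2.resize(a,(450,450),interpolation=cv2.INTER_CUBIC),cv2.resize(b,(350,450),interpolation=cv2.INTER_CUBIC)]))
```

```text
13.7 [ 0.51204356 -0.08784821  0.21157525] [ 0.01943483  0.33957541 -1.07081819]
```

View pics/crop5.png

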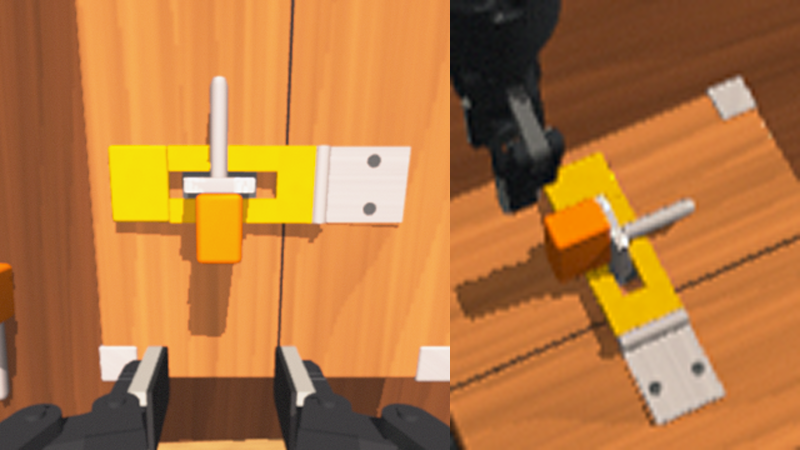

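The hasp is flat, the pin's shaft is through the staple with its handle against it, and the gripper is clear. Handing in.

```bash
python3 -c "
from rig import manip
print(manip.close_job())"
```

```text
the job is handed in; nothing more can be done
None
```

The chest is locked and handed in: the hasp went down flat over the staple first, then the smallest pin went through the loop until its handle met the staple, and I released it; no other item was touched, and it took about 14 s.

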